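Press a glued slat joint flush and hold its ratchet clamp at four clicks

TASK

Two slats are being edge-glued in the little clamping jig, and one of them stands proud of its neighbour at the far end. Pick up the cork block, press it flat on the seam at the near end and rub it along the seam to the far end with a steady, moderate push so that the slats come flush, then lay the block back flat on the bench clear of the jig. Then swing the red-handled ratchet lever clockwise, counting exactly four clicks from where it stands (no more: it will not go back), and finish while still gripping the red handle there, as it is held until the glue grabs; leave the tape roll, the bolt and the marker where they are.

Things in the scene. Friction and masses are not known exactly. Their poses are not given: they have to be found in the camera images.
- jig: Fixed plywood board 180 x 190 x 18 mm with two slats (each 170 x 40 mm, top 36 mm above the bench) and a ratchet clamp. Origin: centre of its underside, at bench height; x away from the robot along the seam, y left. The seam is at y +30 mm; the pale slat left of it is fixed, the darker one right of it stands proud at its far end. Only lever and clamp (y below -20 mm) are higher than the slats.
- seam_near (a point): Near end of the seam, on the top of the pale fixed slat (36 mm above the bench)
- seam_far (a point): Far end of the seam, on the top of the pale fixed slat (36 mm above the bench)
- slat (a joint): Angle (rad) by which the darker slat stands proud. It tips about its near lower edge: the far end is 170 mm x this too high (4 to 7 mm at the start); 0 = flush. Friction holds it: about 7 N at the far end, 12 N at the middle and more nearer pushes it down, and it stays down.
- cork_block: Brown cork sanding block, 34 mm wide, 62 mm long, 24 mm high, 40 g, lying flat on the bench in front of the jig. Origin: centre of its underside. Its width runs along its own x axis turned 22 degrees (0.384 rad) clockwise seen from above; its length runs square to that.
- hub (a point): Point on the vertical turning axis of the ratchet lever, at the height of the handle's middle
- knob (a point): Middle of the red upright handle at the lever's end: a round grip 22 mm thick, from 47 to 95 mm above the bench (this point at 69 mm), 95 mm from the hub. The lever's steel bar (16 mm wide) lies 37 to 43 mm above the bench and overhangs the front edge of the board.
- lever (a joint): Turn of the lever (rad), grows clockwise seen from above (tightening). A click every 10 degrees (0.1745 rad, 16.6 mm at the handle): the push at the handle rises to about 6 N in the first half of a tooth, falls to 1 or 2 N as the pawl drops with a click at its end; the pawl stops it from turning back. It starts resting in one of the first four notches (about 0, 0.17, 0.34, 0.51); the end stop is at 1.47.
- tape_roll: Black roll of tape, 66 mm across, 18 mm high, a bystander on the bench left of the work; origin at the centre of its underside
- bolt: Loose steel bolt with a nut, about 40 mm, a bystander right of the jig; origin at the centre of its underside
- marker: Black marker pen, about 128 mm long, 12 mm thick, a bystander right of the jig; origin at the centre of its underside
Not all that is in view belongs to the job. Several things have the shape of the cork_block; the one meant has the colours described above.

How it is judged:
By the outcome, as a careful person would: the job done as asked, in the order asked, and still so for the second after the job is handed in, while the arm keeps its last pose, push and grip.
It also fails if it takes over 69 s, if anything falls off the work surface, if the arm or the gripper's body presses on something with over 40 N, if the wrist force passes 120 N, or if a joint passes its speed limit or range.

ROBOT

A 6-joint arm with a two-finger parallel gripper is mounted at the origin on a cart in front of the work surface, level with it; the furniture and walls round the work are solid. World frame = base frame: x ahead of the robot, y to its left, z up, the work surface at z = 0. Lengths are in m, angles in rad, forces in N, time in s.
With the tool pointing down it reaches from about 0.3 to 0.875 m from the base axis. Payload 6.4 kg.
Tool frame: the origin (TCP) lies midway between the tips of the shut fingers; the grasp point (between the pads) lies 19 mm behind it (ctrl.pinch_z is the distance from the TCP to the grasp point, in m); z points along the fingers, y is the line along which they close (so a half turn about z gives the same grasp; the last joint's range is limited). The gripper opens to 85 mm and grips with 20 to 120 N. Pads are 22 mm wide; open, the fingers measure 114 mm over their backs; the gripper's body (76 mm by 85 mm) begins 54 mm behind the grasp point. The pads swing forward as they close: fully open they stand 13 mm farther back than shut.
Start: joints at [-1.508, 0.181, 1.607, -0, 1.354, -0.206], TCP at [0.153, -0.554, 0.231] pointing down, gripper open.
Joint ranges: [-2.99, 2.99], [-0.89, 2.07], [0.3, 2.58], [-1.14, 4.28], [0, 2.63], [-3.12, 3.12]. Speed limits (rad/s): [2.57, 2.57, 3.01, 3.14, 3.14, 3.14].

INTERFACE

Orientations are given as a unit quaternion [w, x, y, z].
In Python, from bench import ctrl gives the robot as it stands.
- The arm moves only by the tool apply_moves, never from a script. Its argument "moves" is a list of rows, each an object with "jaw": the opening, from 0 (shut) to 1 (fully open); "offset": the shift along the tool's x, y, z in mm, a list of three; "rot": the turn, a rotation vector about the tool's x, y, z in degrees, a list of three. In form: [{"jaw": jaw, "offset": [dx, dy, dz], "rot": [ax, ay, az]}, ...]. A call has exactly 5 rows; each row shifts and turns the commanded pose from where the row before left it, along the tool's axes as they then stand; what a row does not reach is not made up. A row lasts 1/8 s, in which the tool goes at most 62.5 mm and 10.7 degrees, less where a joint would pass 70% of its speed; a pose out of reach is approached as far as the arm can. A call is refused whole if a number of a shift passes 62.5 or a number of a turn 10.7, either way. A call with a gripper value outside its range is refused whole. The fingers move at their own pace and stop on an object; the grip force is fixed at half the most. Time passes only in rows, so rows that do not move let the fingers close, or fill a call up. It gives the time, the measured TCP pose, the force, the opening and the grip force at its end, in the units of the state.
- ctrl.get_obs(): the state, without advancing time (a new reading comes with each control period).
- ctrl.camera(name): name is "scene" or "side" or "wrist"; returns (picture, depth): 400x640x3 uint8, red, green, blue; 400x640 float32, m along the optical axis (not along the pixel's ray), 0 where there is no reading.
- ctrl.camera_params(name): a dict with "K" (3x3 intrinsics, pixels), "cam_to_world" (4x4, takes a point from camera to world coordinates); the wrist camera has in their place "mount" (4x4, takes a point from camera to tool coordinates, whose origin is the TCP and whose axes are the flange's). Camera axes: x right, y down, z forward; pixel columns grow to the right and rows downward; lengths in m; the calibration is good to about 2 mm. A picture is of the moment at which its call begins: read the wrist's pose just before it. camera_params takes no time and is no camera call.
- ctrl.hand_in(): hands the job in; it is judged then, once.
Trained networks look in the newest picture that a camera, given by its name, has taken for a name from the list of things; names that differ only in an ending like _2 or _b are one class to them, and where a whole thing is asked for, a point or a joint stands for the part that bears it (a point fixed in the world has none). Each returns a list of dicts, best first, with "score" (0 to 1); they miss things now and then, are a little off and sometimes report something else, mostly with a low value. They report only what shows in the picture. A call takes as long as a camera call. They do not tell look-alikes from the thing itself.
- ctrl.outline_of(camera, target): "region" (400x640 bool, what is visible of it) and "position" ([column, row] in pixels, amid what is visible of it).
The state is a dict: "time_s": time; "q": joint angles; "dq": joint speeds; "joint_efforts": joint torques, N m; "eef_pos": TCP position; "eef_rot": TCP orientation; "wrist_force": force on the tool from outside, world axes, zero at the start; "torque": the same for the moment, N m; "opening": opening from 0.0 (shut) to 1.0 (fully open); "grasp_force": force on a finger pad.
Only numpy, scipy, OpenCV 4.12 (cv2) and the standard library are available. Lean on these libraries where they do the work, as an engineer would, in place of code of your own. Each camera call takes 0.05 s, during which the arm holds its last target. There are 200 camera calls.

## Working session

There is one attempt and no reset: what is moved stays moved. The work goes in short steps, Python scripts to look and compute and a tool call to move; the robot and the scene stay as the last step left them, time stands still between calls to the robot, and variables do not carry over. Pictures are saved under pics/ and viewed, at most 10 in all, crops included, and the job is handed in when it is done.

Besides the shell and the picture viewer there is one more tool, called after "Call:" by a JSON object that holds its "method" and its "body". apply_moves: Moves the arm, as the interface text tells. Its arguments: {"type":"object","properties":{"moves":{"type":"array"}},"required":["moves"]}

```bash
mkdir -p pics; ls; cat > h.py <<'E'
import numpy as np, cv2
from bench import ctrl
from scipy.spatial.transform import Rotation as R
def tool():
    o=ctrl.get_obs(); T=np.eye(4); q=o['eef_rot']; T[:3,:3]=R.from_quat([q[1],q[2],q[3],q[0]]).as_matrix(); T[:3,3]=o['eef_pos']; return T
def cloud(cam):
    T=tool() if cam=='wrist' else None
    im,d=ctrl.camera(cam); p=ctrl.camera_params(cam)
    M=T@np.array(p['mount']) if cam=='wrist' else np.array(p['cam_to_world'])
    K=np.array(p['K']); v,u=np.mgrid[:400,:640]
    P=np.stack([(u-K[0,2])/K[0,0]*d,(v-K[1,2])/K[1,1]*d,d],-1)
    W=P@M[:3,:3].T+M[:3,3]; W[d==0]=np.nan
    return im,W
def save(n,im,s=1): cv2.imwrite('pics/'+n+'.png',cv2.resize(im,None,fx=s,fy=s)[:,:,::-1])
E
python3 - <<'E'
from h import *
print(ctrl.get_obs()['time_s'],ctrl.pinch_z)
for c in ['scene','side']:
    im,W=cloud(c); save(c,im); np.save(c+'.npy',W)
    for t in ['cork_block','knob','jig','slat','tape_roll','bolt','marker','lever']:
        for r in ctrl.outline_of(c,t)[:4]:
            m=r['region']; w=W[m]; print(c,t,round(r['score'],2),np.round(r['position']),np.round(np.nanmedian(w,0),3),np.round(np.nanpercentile(w[:,2],95),3))
print(ctrl.get_obs())
E
```

```text
pics
0.0 0.0187
scene cork_block 0.75 [273. 252.] [ 0.363 -0.354  0.023] 0.026
scene cork_block 0.71 [274. 229.] [ 0.426 -0.24   0.021] 0.026
scene cork_block 0.64 [227. 219.] [ 0.346 -0.146  0.021] 0.026
scene knob 0.95 [322. 221.] [ 0.517 -0.346  0.043] 0.09
scene knob 0.34 [328. 218.] [ 0.546 -0.323  0.033] 0.058
scene jig 0.7 [333. 216.] [ 0.546 -0.326  0.033] 0.06
scene slat 0.9 [329. 208.] [ 0.579 -0.274  0.039] 0.044
scene tape_roll 0.74 [223. 202.] [ 0.377 -0.037  0.016] 0.02
scene tape_roll 0.42 [330. 209.] [ 0.577 -0.274  0.04 ] 0.044
scene marker 0.74 [393. 270.] [ 0.536 -0.557  0.009] 0.012
scene lever 0.75 [324. 218.] [ 0.515 -0.346  0.043] 0.09
side cork_block 0.79 [360. 240.] [ 0.431 -0.217  0.022] 0.025
side cork_block 0.59 [388. 219.] [ 0.371 -0.331  0.021] 0.025
side knob 0.6 [326. 204.] [ 0.518 -0.337  0.042] 0.087
side jig 0.72 [302. 226.] [ 0.56  -0.241  0.035] 0.045
side slat 0.61 [299. 217.] [ 0.574 -0.264  0.039] 0.043
side tape_roll 0.96 [377. 304.] [ 0.38  -0.009  0.017] 0.019
side bolt 0.5 [304. 223.] [ 0.562 -0.24   0.035] 0.045
side marker 0.69 [328. 206.] [ 0.518 -0.332  0.043] 0.087
side marker 0.54 [334. 183.] [ 0.535 -0.539  0.01 ] 0.012
side lever 0.6 [329. 206.] [ 0.51  -0.338  0.042] 0.088
{'time_s': 0.9, 'q': array([-1.50835068e+00,  1.80773301e-01,  1.60695927e+00,  3.66334125e-06,
        1.35381398e+00, -2.06314713e-01]), 'dq': array([ 0.00169065,  0.00237692, -0.0002658 , -0.00068753,  0.0005784 ,
       -0.00104534]), 'joint_efforts': array([-2.62656240e-04, -4.44826484e+01, -3.51689887e+01, -1.68459351e-04,
        5.75722916e-04,  2.97450661e-06]), 'eef_pos': array([ 0.1526954 , -0.55438838,  0.2313232 ]), 'eef_rot': array([2.31198451e-05, 9.90984615e-01, 1.33975713e-01, 1.27377960e-07]), 'wrist_force': array([-1.32859583, -0.24628327,  0.36279742]), 'torque': array([-0.01638356, -0.04340525,  0.01040081]), 'grasp_force': 0.0, 'opening': 0.9977092551271523}
```

```bash
python3 - <<'E'
import cv2,numpy as np
a=cv2.imread('pics/scene.png')[160:310,180:450]; b=cv2.imread('pics/side.png')[150:350,220:480]
a=cv2.resize(a,(540,300));b=cv2.resize(b,(520,400)) 
a=cv2.copyMakeBorder(a,0,0,0,0,0)
c=np.zeros((600,800,3),np.uint8); c[:300,:540]=a; b=cv2.resize(b,(390,300)); c[300:,:390]=b
cv2.imwrite('pics/both.png',c)
E
```

```text
(no output)
```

View pics/both.png

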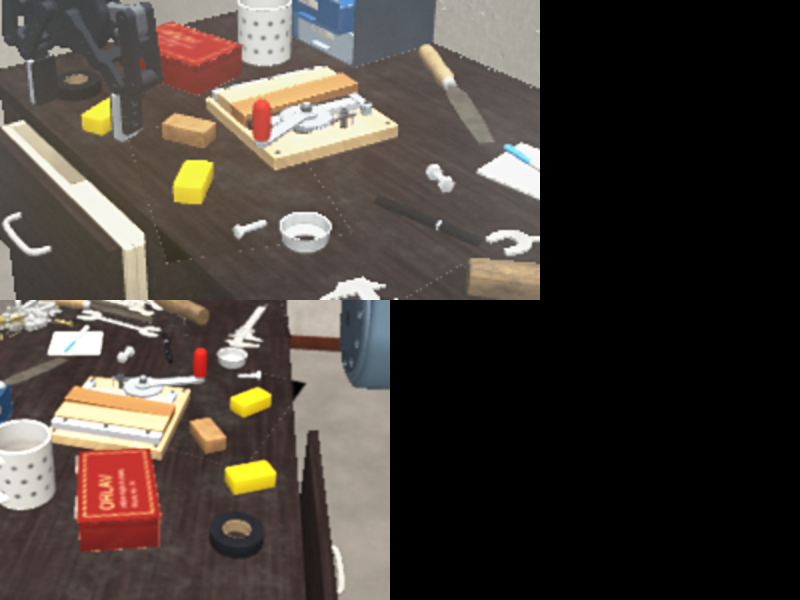

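The scene shows three same-shaped blocks: yellow at about (277,251), yellow at (230,218) and brown at (274,225). The brown one, in front of the jig at about (0.43,-0.22) m, fits "brown cork". I'll confirm it in a wrist crop from above.

Call:
{"method": "apply_moves", "body": {"moves": [{"jaw":1,"offset":[36,-18,-10],"rot":[0,0,0]},{"jaw":1,"offset":[36,-18,-10],"rot":[0,0,0]},{"jaw":1,"offset":[36,-18,-10],"rot":[0,0,0]},{"jaw":1,"offset":[36,-18,-10],"rot":[0,0,0]},{"jaw":1,"offset":[36,-18,-10],"rot":[0,0,0]}]}}

```text
time_s: 1.52
eef_pos: [0.3032, -0.4189, 0.2818]
eef_rot: [0.0, 0.991, 0.134, 0.0]
wrist_force: [-0.2, -0.2, 0.2]
opening: 1.001
grasp_force: 0.0
```

Call:
{"method": "apply_moves", "body": {"moves": [{"jaw":1,"offset":[36,-18,-10],"rot":[0,0,0]},{"jaw":1,"offset":[36,-18,-10],"rot":[0,0,0]},{"jaw":1,"offset":[36,-18,-10],"rot":[0,0,0]},{"jaw":1,"offset":[36,-18,-10],"rot":[0,0,0]},{"jaw":1,"offset":[0,0,0],"rot":[0,0,0]}]}}

```text
time_s: 2.15
eef_pos: [0.4238, -0.3107, 0.3224]
eef_rot: [0.001, 0.991, 0.136, 0.001]
wrist_force: [-1.1, -0.7, 0.0]
opening: 1.0
grasp_force: 0.0
```

```bash
python3 - <<'E'
from h import *
im,W=cloud('wrist'); save('w1',im); np.save('w1.npy',W); np.save('w1im.npy',im)
print(np.round(ctrl.camera_params('wrist')['mount'],3)); print(np.round(tool(),3))
for t in ['cork_block','knob','jig','slat','hub']:
    for r in ctrl.outline_of('wrist',t)[:4]:
        w=W[r['region']]; print(t,round(r['score'],2),np.round(r['position']),np.round(np.nanmedian(w,0),3),np.nanpercentile(w[:,2],95).round(3),im[r['region']].mean(0).round())
print(ctrl.get_obs()['time_s'])
E
```

```text
[[-0.    -0.947 -0.321  0.083]
 [ 1.     0.    -0.001 -0.   ]
 [ 0.001 -0.321  0.947 -0.143]
 [ 0.     0.     0.     1.   ]]
[[ 0.963  0.268  0.     0.423]
 [ 0.268 -0.963 -0.001 -0.312]
 [ 0.     0.001 -1.     0.322]
 [ 0.     0.     0.     1.   ]]
cork_block 0.92 [324. 192.] [ 0.375 -0.339  0.024] 0.026 [232. 222. 116.]
cork_block 0.9 [199. 158.] [ 0.37  -0.136  0.024] 0.026 [224. 214. 111.]
cork_block 0.77 [269. 136.] [ 0.435 -0.232  0.025] 0.026 [172. 135. 101.]
cork_block 0.27 [480. 125.] [ 0.538 -0.546  0.011] 0.013 [45. 44. 45.]
knob 0.69 [350.  84.] [ 0.538 -0.331  0.04 ] 0.092 [194. 188. 192.]
knob 0.16 [324.  55.] [ 0.562 -0.287  0.036] 0.044 [206. 185. 160.]
jig 0.55 [326.  55.] [ 0.562 -0.286  0.036] 0.044 [207. 186. 161.]
slat 0.67 [314.  51.] [ 0.565 -0.266  0.04 ] 0.043 [192. 142. 106.]
slat 0.16 [324.  53.] [ 0.562 -0.287  0.036] 0.044 [206. 185. 160.]
hub 0.75 [327.  55.] [ 0.562 -0.286  0.037] 0.044 [207. 186. 161.]
2.45
```

View pics/w1.png

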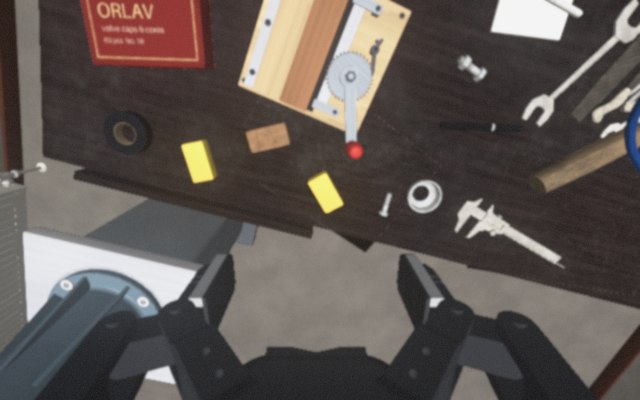

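The wrist view shows the brown cork block at (268,137), between the yellow blocks at (198,160) and (325,192). It's the only brown one of that shape (mean colour 172,135,101). The jig is partly in view, with the hub at (350,76) and the red knob at (356,151).

```bash
cat > fit.py <<'E'
from h import *
def rect(p):
    p=p[np.isfinite(p).all(1)]
    r=cv2.minAreaRect((p[:,:2]*1000).astype(np.float32)); return r,cv2.boxPoints(r)
def blk(im,W,reg):
    w=W[reg]; w=w[w[:,2]>0.018]; r,b=rect(w); print('block',np.round(r[0],1),np.round(r[1],1),round(r[2],1),b.round(0).tolist())
E
python3 - <<'E'
from fit import *
im=np.load('w1im.npy');W=np.load('w1.npy')
r=[r for r in ctrl.outline_of('wrist','cork_block') if abs(r['position'][0]-269)<15][0]; blk(im,W,r['region'])
for n in ['scene','side','w1']:
    A=np.load(n+'.npy') if n!='w1' else W
    I=cv2.imread('pics/'+n+'.png')[:,:,::-1].astype(int)
    P=A.reshape(-1,3);C=I.reshape(-1,3)
    s=(P[:,0]>.44)&(P[:,0]<.72)&(P[:,1]>-.43)&(P[:,1]<-.14)&(P[:,2]>.012)&(P[:,2]<.022)
    # keep jig comp
    q=P[s&(C.sum(1)>330)]; rr,b=rect(q); print(n,len(q),'board',np.round(rr[0]),np.round(rr[1]),round(rr[2],1),b.round().tolist())
    red=(C[:,0]>130)&(C[:,1]<70)&(C[:,2]<80)&(P[:,0]>.4)&(P[:,0]<.6)&(P[:,1]<-.25)&(P[:,1]>-.45)
    k=P[red]; print('red',len(k),np.nanmedian(k,0).round(3),np.nanmin(k,0).round(3),np.nanmax(k,0).round(3))
    s=(P[:,0]>.44)&(P[:,0]<.75)&(P[:,1]>-.36)&(P[:,1]<-.14)&(P[:,2]>.033)&(P[:,2]<.046)
    d=s&(C[:,0]-C[:,2]>50)
    lab=P[d]; rr,b=rect(lab); print('slats',len(lab),np.round(rr[0]),np.round(rr[1]),round(rr[2],1))
E
```

```text
block [ 433.1 -230.6] [33.9 62.2] 28.6 [[403.0, -211.0], [433.0, -266.0], [463.0, -250.0], [433.0, -195.0]]
scene 874 board [ 534. -314.] [156. 255.] 43.9 [[389.0, -276.0], [566.0, -460.0], [678.0, -351.0], [502.0, -168.0]]
red 17 [ 0.448 -0.356  0.062] [ 0.445 -0.367  0.05 ] [ 0.461 -0.351  0.092]
slats 566 [ 569. -289.] [172. 174.] 80.6
side 844 board [ 548. -273.] [193. 228.] 83.2 [[423.0, -355.0], [649.0, -382.0], [672.0, -191.0], [446.0, -164.0]]
red 147 [ 0.456 -0.347  0.074] [ 0.447 -0.358  0.05 ] [ 0.468 -0.342  0.096]
slats 1198 [ 572. -273.] [137. 171.] 82.8
w1 4042 board [ 548. -273.] [191. 228.] 83.7 [[424.0, -356.0], [651.0, -381.0], [672.0, -191.0], [445.0, -166.0]]
red 102 [ 0.461 -0.352  0.091] [ 0.449 -0.364  0.075] [ 0.468 -0.344  0.095]
slats 6320 [ 560. -282.] [151. 147.] 83.4
```

Call:
{"method": "apply_moves", "body": {"moves": [{"jaw":1,"offset":[16,-38,20],"rot":[0,0,0]},{"jaw":1,"offset":[15,-37,20],"rot":[0,0,0]},{"jaw":1,"offset":[0,0,15],"rot":[0,0,-10.5]},{"jaw":1,"offset":[0,0,15],"rot":[0,0,-10.5]},{"jaw":1,"offset":[0,0,15],"rot":[0,0,-10.5]}]}}

```text
time_s: 3.12
eef_pos: [0.4316, -0.232, 0.2357]
eef_rot: [-0.0, 0.916, 0.4, -0.0]
wrist_force: [0.0, 0.4, 0.7]
opening: 0.998
grasp_force: 0.0
```

Call:
{"method": "apply_moves", "body": {"moves": [{"jaw":1,"offset":[0,0,15],"rot":[0,0,-10.5]},{"jaw":1,"offset":[0,0,15],"rot":[0,0,-10.5]},{"jaw":1,"offset":[0,0,15],"rot":[0,0,-10.5]},{"jaw":1,"offset":[0,0,15],"rot":[0,0,-10.5]},{"jaw":1,"offset":[0,0,15],"rot":[0,0,-10.5]}]}}

```text
time_s: 3.75
eef_pos: [0.4316, -0.2322, 0.1607]
eef_rot: [-0.0, 0.645, 0.764, -0.0]
wrist_force: [0.5, 0.7, -0.3]
opening: 1.0
grasp_force: 0.0
```

Call:
{"method": "apply_moves", "body": {"moves": [{"jaw":1,"offset":[0,0,0],"rot":[0,0,-9.5]},{"jaw":1,"offset":[0,0,0],"rot":[0,0,-9.5]},{"jaw":1,"offset":[0,0,0],"rot":[0,0,0]},{"jaw":1,"offset":[0,0,0],"rot":[0,0,0]},{"jaw":1,"offset":[0,0,0],"rot":[0,0,0]}]}}

```text
time_s: 4.38
eef_pos: [0.432, -0.2317, 0.1613]
eef_rot: [0.0, 0.513, 0.858, -0.0]
wrist_force: [-0.5, -0.5, 0.5]
opening: 0.999
grasp_force: 0.0
```

```bash
python3 - <<'E'
from fit import *
im,W=cloud('wrist'); save('w2',im); np.save('w2.npy',W)
T=tool(); print(np.round(T,3), 'tool y yaw',np.degrees(np.arctan2(T[1,1],T[0,1])))
for r in ctrl.outline_of('wrist','cork_block')[:4]:
    print(r['score'],r['position'],im[r['region']].mean(0).round()); blk(im,W,r['region'])
w=W.reshape(-1,3); C=im.reshape(-1,3).astype(int)
s=(C[:,0]>130)&(C[:,1]<70)&(C[:,2]<80)&(w[:,2]>.06); print('red',w[s].min(0).round(3),w[s].max(0).round(3)) if s.any() else 0
print(ctrl.get_obs()['q'].round(2),ctrl.get_obs()['time_s'])
E
```

```text
[[-0.474  0.88   0.     0.432]
 [ 0.88   0.474 -0.    -0.232]
 [-0.     0.    -1.     0.161]
 [ 0.     0.     0.     1.   ]] tool y yaw 28.31504747765302
0.7 [317.6, 184.8] [190. 149. 112.]
block [ 433.2 -230.6] [33.8 60.9] 29.1 [[404.0, -212.0], [433.0, -265.0], [463.0, -249.0], [433.0, -196.0]]
0.69 [304.8, 61.1] [241. 236. 130.]
block [ 367.4 -133.4] [62.1 34.3] 26.1 [[332.0, -132.0], [347.0, -162.0], [403.0, -135.0], [388.0, -104.0]]
0.68 [223.1, 242.7] [225. 217. 118.]
block [ 385.1 -311.8] [128.8  50.1] 65.2 [[335.0, -360.0], [381.0, -381.0], [435.0, -264.0], [389.0, -243.0]]
red [ 0.448 -0.361  0.077] [ 0.467 -0.344  0.096]
[-0.73  0.07  1.88 -0.    1.19 -1.23] 4.475
```

View pics/w2.png

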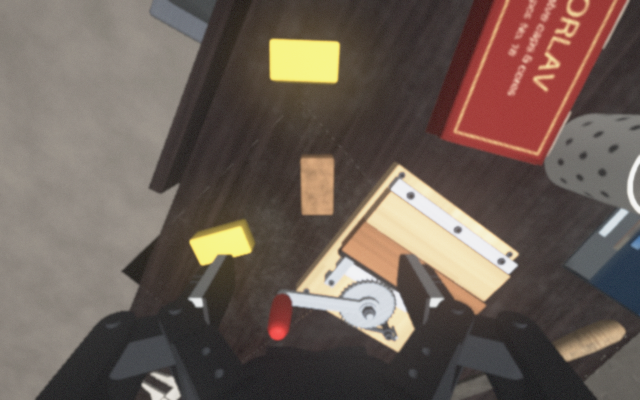

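The wrist view shows the brown block at (317,185), between the fingers. The board's near edge runs from (398,165) to (300,290), so I'll narrow the jaw to keep the fingers clear of it.

Call:
{"method": "apply_moves", "body": {"moves": [{"jaw":0.65,"offset":[0.5,1.5,30],"rot":[0,0,-0.5]},{"jaw":0.65,"offset":[0,0,40],"rot":[0,0,0]},{"jaw":0.65,"offset":[0,0,40],"rot":[0,0,0]},{"jaw":0.65,"offset":[0,0,30],"rot":[0,0,0]},{"jaw":0.65,"offset":[0,0,18],"rot":[0,0,0]}]}}

```text
time_s: 5.1
eef_pos: [0.4324, -0.2297, 0.0016]
eef_rot: [-0.001, 0.509, 0.861, 0.0]
wrist_force: [0.5, -0.2, -0.2]
opening: 0.647
grasp_force: 0.0
```

Call:
{"method": "apply_moves", "body": {"moves": [{"jaw":0.3,"offset":[0,0,0],"rot":[0,0,0]},{"jaw":0.1,"offset":[0,0,0],"rot":[0,0,0]},{"jaw":0.1,"offset":[0,0,0],"rot":[0,0,0]},{"jaw":0.1,"offset":[0,0,0],"rot":[0,0,0]},{"jaw":0.1,"offset":[0,0,0],"rot":[0,0,0]}]}}

```text
time_s: 5.72
eef_pos: [0.4333, -0.2306, 0.0037]
eef_rot: [0.0, 0.508, 0.861, -0.0]
wrist_force: [0.7, -0.4, -1.5]
opening: 0.382
grasp_force: 60.7
```

Call:
{"method": "apply_moves", "body": {"moves": [{"jaw":0.1,"offset":[0,0,-40],"rot":[0,0,0]},{"jaw":0.1,"offset":[0,0,-50],"rot":[0,0,8.8]},{"jaw":0.1,"offset":[0,0,0],"rot":[0,0,8.8]},{"jaw":0.1,"offset":[0,0,0],"rot":[0,0,8.9]},{"jaw":0.1,"offset":[0,0,0],"rot":[0,0,8.9]}]}}

```text
time_s: 6.35
eef_pos: [0.4332, -0.2305, 0.0936]
eef_rot: [0.0, 0.748, 0.664, 0.0]
wrist_force: [1.0, 0.3, -0.5]
opening: 0.381
grasp_force: 60.9
```

```bash
python3 - <<'E'
from fit import *
I=cv2.imread('pics/w2.png')[:,:,::-1].astype(int); W=np.load('w2.npy')
P=W.reshape(-1,3);C=I.reshape(-1,3)
y=np.radians(-6.5); ex=np.array([np.cos(y),np.sin(y)]);ey=np.array([-ex[1],ex[0]])
L=(P[:,:2]-[.572,-.276])@np.c_[ex,ey]*1000
near=(P[:,2]>.028)&(P[:,2]<.05)&(L[:,0]>-110)&(L[:,0]<110)
# board top near edge / left edge
b=(P[:,2]>.012)&(P[:,2]<.024)&(C.sum(1)>300)&(abs(L[:,1])<110)&(abs(L[:,0])<110)
print('board x',np.percentile(L[b,0],[0.5,2,99]).round(1),'y',np.percentile(L[b,1],[1,98,99.5]).round(1))
for x0 in range(-90,95,15):
    s=near&(abs(L[:,0]-x0)<3)&(L[:,1]>-20)&(L[:,1]<80)
    if s.sum()<20: continue
    o=np.argsort(L[s,1]); yy=L[s,1][o]; cc=C[s][o].sum(1); zz=P[s,2][o]
    row=[]
    for yb in range(-15,80,5):
        m=(yy>=yb)&(yy<yb+5); row.append((yb,int(np.median(cc[m])),round(float(np.median(zz[m])*1000),1)) if m.any() else (yb,))
    bnd=[a for a in yy[(cc<480)]] 
    print(x0,'dark y range',np.percentile(bnd,[2,98]).round(1) if len(bnd)>5 else '', row[4:10:5], )
E
```

```text
board x [-88.9 -88.5  84.5] y [-94.1  93.7  94.4]
-75 dark y range [-18.2  29.2] [(5, 465, 37.0), (30, 629, 36.7)]
-60 dark y range [-17.   78.4] [(5, 474, 37.8), (30, 630, 36.8)]
-45 dark y range [-17.8  29.2] [(5, 478, 38.4), (30, 631, 36.6)]
-30 dark y range [-18.6  29.7] [(5, 481, 38.8), (30, 628, 36.7)]
-15 dark y range [-19.6  27.5] [(5,), (30, 632, 36.6)]
0 dark y range [-18.4  79.6] [(5,), (30, 625, 37.1)]
15 dark y range [26.8 29.3] [(5,), (30, 629, 36.7)]
30 dark y range [21.8 29.3] [(5,), (30, 625, 37.1)]
45 dark y range [17.  29.1] [(5,), (30, 633, 36.6)]
60 dark y range [16.3 77.2] [(5,), (30, 638, 37.0)]
75 dark y range [16.9 29.1] [(5,), (30, 634, 36.8)]
```

Call:
{"method": "apply_moves", "body": {"moves": [{"jaw":0.1,"offset":[0,35,0],"rot":[0,0,0]},{"jaw":0.1,"offset":[0.4,34,0],"rot":[0,0,-0.3]},{"jaw":0.1,"offset":[0,0,25],"rot":[0,0,0]},{"jaw":0.1,"offset":[0,0,20],"rot":[0,0,0]},{"jaw":0.1,"offset":[0,0,5],"rot":[0,0,0]}]}}

```text
time_s: 6.98
eef_pos: [0.5007, -0.237, 0.0419]
eef_rot: [-0.001, 0.744, 0.668, -0.0]
wrist_force: [-0.1, -0.4, -0.4]
opening: 0.388
grasp_force: 60.9
```

Call:
{"method": "apply_moves", "body": {"moves": [{"jaw":0.1,"offset":[0,0,1],"rot":[0,0,0]},{"jaw":0.1,"offset":[0,0,1],"rot":[0,0,0]},{"jaw":0.1,"offset":[0,0,1],"rot":[0,0,0]},{"jaw":0.1,"offset":[0,0,0.5],"rot":[0,0,0]},{"jaw":0.1,"offset":[0,0,0],"rot":[0,0,0]}]}}

```text
time_s: 7.6
eef_pos: [0.5018, -0.238, 0.04]
eef_rot: [0.0, 0.744, 0.668, 0.0]
wrist_force: [1.0, -0.4, -0.1]
opening: 0.386
grasp_force: 60.9
```

Call:
{"method": "apply_moves", "body": {"moves": [{"jaw":0.1,"offset":[0,0,0.5],"rot":[0,0,0]},{"jaw":0.1,"offset":[0,0,0.5],"rot":[0,0,0]},{"jaw":0.1,"offset":[0,0,0.5],"rot":[0,0,0]},{"jaw":0.1,"offset":[0,0,0],"rot":[0,0,0]},{"jaw":0.1,"offset":[0,0,0],"rot":[0,0,0]}]}}

```text
time_s: 8.22
eef_pos: [0.5019, -0.238, 0.0397]
eef_rot: [0.0, 0.744, 0.668, -0.0]
wrist_force: [-4.6, 3.7, 12.5]
opening: 0.381
grasp_force: 62.7
```

Call:
{"method": "apply_moves", "body": {"moves": [{"jaw":0.1,"offset":[0,4,0],"rot":[0,0,0]},{"jaw":0.1,"offset":[0,6,0],"rot":[0,0,0]},{"jaw":0.1,"offset":[0,6,0],"rot":[0,0,0]},{"jaw":0.1,"offset":[0,6,0],"rot":[0,0,0]},{"jaw":0.1,"offset":[0,6,0],"rot":[0,0,0]}]}}

```text
time_s: 8.85
eef_pos: [0.5287, -0.2412, 0.0397]
eef_rot: [-0.001, 0.744, 0.668, -0.001]
wrist_force: [-9.6, 2.7, 14.9]
opening: 0.382
grasp_force: 62.8
```

Call:
{"method": "apply_moves", "body": {"moves": [{"jaw":0.1,"offset":[0,6,0],"rot":[0,0,0]},{"jaw":0.1,"offset":[0,6,0],"rot":[0,0,0]},{"jaw":0.1,"offset":[0,6,0],"rot":[0,0,0]},{"jaw":0.1,"offset":[0,6,0],"rot":[0,0,0]},{"jaw":0.1,"offset":[0,6,0],"rot":[0,0,0]}]}}

```text
time_s: 9.48
eef_pos: [0.559, -0.2444, 0.0394]
eef_rot: [-0.0, 0.744, 0.668, -0.001]
wrist_force: [-6.6, 2.3, 9.9]
opening: 0.388
grasp_force: 62.2
```

Call:
{"method": "apply_moves", "body": {"moves": [{"jaw":0.1,"offset":[0,6,0],"rot":[0,0,0]},{"jaw":0.1,"offset":[0,6,0],"rot":[0,0,0]},{"jaw":0.1,"offset":[0,6,0],"rot":[0,0,0]},{"jaw":0.1,"offset":[0,6,0],"rot":[0,0,0]},{"jaw":0.1,"offset":[0,6,0],"rot":[0,0,0]}]}}

```text
time_s: 10.1
eef_pos: [0.589, -0.2477, 0.0392]
eef_rot: [-0.0, 0.744, 0.668, -0.0]
wrist_force: [-5.0, 2.1, 7.4]
opening: 0.385
grasp_force: 61.9
```

Call:
{"method": "apply_moves", "body": {"moves": [{"jaw":0.1,"offset":[0,6,0.3],"rot":[0,0,0]},{"jaw":0.1,"offset":[0,6,0.3],"rot":[0,0,0]},{"jaw":0.1,"offset":[0,6,0],"rot":[0,0,0]},{"jaw":0.1,"offset":[0,6,0],"rot":[0,0,0]},{"jaw":0.1,"offset":[0,6,0],"rot":[0,0,0]}]}}

```text
time_s: 10.72
eef_pos: [0.6189, -0.2511, 0.039]
eef_rot: [-0.0, 0.744, 0.668, -0.001]
wrist_force: [-5.4, 0.8, 9.8]
opening: 0.385
grasp_force: 62.2
```

Call:
{"method": "apply_moves", "body": {"moves": [{"jaw":0.1,"offset":[0,6,0.1],"rot":[0,0,0]},{"jaw":0.1,"offset":[0,6,0.1],"rot":[0,0,0]},{"jaw":0.1,"offset":[0,6,0.1],"rot":[0,0,0]},{"jaw":0.1,"offset":[0,6,0],"rot":[0,0,0]},{"jaw":0.1,"offset":[0,6,0],"rot":[0,0,0]}]}}

```text
time_s: 11.35
eef_pos: [0.6489, -0.2545, 0.039]
eef_rot: [0.0, 0.744, 0.668, -0.0]
wrist_force: [-6.3, 0.5, 10.5]
opening: 0.385
grasp_force: 62.2
```

Call:
{"method": "apply_moves", "body": {"moves": [{"jaw":0.1,"offset":[0,5,0.1],"rot":[0,0,0]},{"jaw":0.1,"offset":[0,0,0],"rot":[0,0,0]},{"jaw":0.1,"offset":[0,0,-8],"rot":[0,0,0]},{"jaw":0.1,"offset":[0,0,-35],"rot":[0,0,0]},{"jaw":0.1,"offset":[0,0,-35],"rot":[0,0,0]}]}}

```text
time_s: 11.98
eef_pos: [0.6534, -0.254, 0.1155]
eef_rot: [-0.001, 0.744, 0.668, -0.0]
wrist_force: [1.0, -0.4, -0.1]
opening: 0.381
grasp_force: 60.9
```

```bash
cat > slat.py <<'E'
from fit import *
import sys
y=np.radians(-6.5); ex=np.array([np.cos(y),np.sin(y)]);ey=np.array([-ex[1],ex[0]])
for c in sys.argv[1:]:
    im,W=cloud(c); save('s_'+c+str(ctrl.get_obs()['time_s']),im)
    P=W.reshape(-1,3); L=(P[:,:2]-[.572,-.276])@np.c_[ex,ey]*1000
    for x0 in range(-75,90,15):
        a=[P[(abs(L[:,0]-x0)<5)&(L[:,1]>lo)&(L[:,1]<hi)&(P[:,2]>.025)&(P[:,2]<.055),2]*1000 for lo,hi in((5,27),(33,55))]
        print(c,x0,[ (len(v),round(float(np.median(v)),1)) if len(v) else None for v in a])
E
python3 slat.py side wrist
```

```text
side -75 [(19, 35.7), (23, 36.0)]
side -60 [(22, 36.5), (22, 36.3)]
side -45 [(19, 36.3), (22, 35.5)]
side -30 [(18, 36.0), (26, 35.8)]
side -15 [(20, 35.5), (21, 35.7)]
side 0 [(20, 36.4), (23, 35.6)]
side 15 [(20, 35.9), (19, 35.5)]
side 30 [(19, 35.8), (24, 36.3)]
side 45 [(19, 36.2), (22, 36.0)]
side 60 [(20, 35.8), (18, 35.5)]
side 75 [(20, 36.3), (19, 36.2)]
wrist -75 [(271, 36.5), (305, 36.5)]
wrist -60 [(274, 36.4), (297, 36.5)]
wrist -45 [(270, 36.5), (303, 36.5)]
wrist -30 [(264, 36.5), (302, 36.5)]
wrist -15 [(267, 36.5), (300, 36.6)]
wrist 0 [(265, 36.6), (304, 36.7)]
wrist 15 [(268, 36.7), (302, 36.6)]
wrist 30 [(266, 36.6), (303, 36.6)]
wrist 45 [(270, 36.6), (300, 36.6)]
wrist 60 [(20, 36.9), (306, 36.6)]
wrist 75 [(11, 36.3), (300, 36.6)]
```

Call:
{"method": "apply_moves", "body": {"moves": [{"jaw":0.1,"offset":[2.8,-45,0],"rot":[0,0,0]},{"jaw":0.1,"offset":[2.8,-45,0],"rot":[0,0,0]},{"jaw":0.1,"offset":[2.8,-45,0],"rot":[0,0,0]},{"jaw":0.1,"offset":[2.8,-45,0],"rot":[0,0,0]},{"jaw":0.1,"offset":[2.8,-45,0],"rot":[0,0,0]}]}}

```text
time_s: 12.7
eef_pos: [0.4299, -0.2155, 0.1146]
eef_rot: [-0.0, 0.744, 0.668, -0.0]
wrist_force: [0.6, -0.8, -0.0]
opening: 0.38
grasp_force: 60.9
```

Call:
{"method": "apply_moves", "body": {"moves": [{"jaw":0.1,"offset":[0,0,0],"rot":[0,0,0]},{"jaw":0.1,"offset":[0,0,40],"rot":[0,0,0]},{"jaw":0.1,"offset":[0,0,40],"rot":[0,0,0]},{"jaw":0.1,"offset":[0,0,25],"rot":[0,0,0]},{"jaw":0.1,"offset":[0,0,0],"rot":[0,0,0]}]}}

```text
time_s: 13.32
eef_pos: [0.4306, -0.215, 0.0082]
eef_rot: [-0.002, 0.744, 0.668, -0.0]
wrist_force: [-0.1, 0.5, -0.1]
opening: 0.386
grasp_force: 60.9
```

Call:
{"method": "apply_moves", "body": {"moves": [{"jaw":0.1,"offset":[0,0,2],"rot":[0,0,0]},{"jaw":0.1,"offset":[0,0,1.5],"rot":[0,0,0]},{"jaw":0.1,"offset":[0,0,1.2],"rot":[0,0,0]},{"jaw":0.1,"offset":[0,0,0.5],"rot":[0,0,0]},{"jaw":0.1,"offset":[0,0,0],"rot":[0,0,0]}]}}

```text
time_s: 13.95
eef_pos: [0.4317, -0.2162, 0.0053]
eef_rot: [0.0, 0.744, 0.668, 0.0]
wrist_force: [0.6, 0.1, 0.6]
opening: 0.387
grasp_force: 60.9
```

Call:
{"method": "apply_moves", "body": {"moves": [{"jaw":0.1,"offset":[0,0,0.7],"rot":[0,0,0]},{"jaw":0.1,"offset":[0,0,0.7],"rot":[0,0,0]},{"jaw":0.1,"offset":[0,0,0.4],"rot":[0,0,0]},{"jaw":0.1,"offset":[0,0,0],"rot":[0,0,0]},{"jaw":0.1,"offset":[0,0,0],"rot":[0,0,0]}]}}

```text
time_s: 14.58
eef_pos: [0.4316, -0.2162, 0.0033]
eef_rot: [-0.0, 0.744, 0.668, -0.0]
wrist_force: [0.0, 0.1, -0.4]
opening: 0.389
grasp_force: 60.9
```

Call:
{"method": "apply_moves", "body": {"moves": [{"jaw":0.1,"offset":[0,0,0.6],"rot":[0,0,0]},{"jaw":0.1,"offset":[0,0,0],"rot":[0,0,0]},{"jaw":0.5,"offset":[0,0,0],"rot":[0,0,0]},{"jaw":0.65,"offset":[0,0,0],"rot":[0,0,0]},{"jaw":0.65,"offset":[0,0,0],"rot":[0,0,0]}]}}

```text
time_s: 15.2
eef_pos: [0.4316, -0.2161, 0.0026]
eef_rot: [-0.0, 0.744, 0.668, 0.0]
wrist_force: [0.6, -0.8, 0.1]
opening: 0.654
grasp_force: 0.0
```

Call:
{"method": "apply_moves", "body": {"moves": [{"jaw":0.65,"offset":[0,0,-10],"rot":[0,0,0]},{"jaw":0.65,"offset":[0,0,-50],"rot":[0,0,0]},{"jaw":0.65,"offset":[0,0,-60],"rot":[0,0,0]},{"jaw":0.65,"offset":[0,0,-60],"rot":[0,0,0]},{"jaw":0.65,"offset":[0,0,0],"rot":[0,0,0]}]}}

```text
time_s: 15.82
eef_pos: [0.4346, -0.2185, 0.189]
eef_rot: [0.006, 0.744, 0.668, 0.001]
wrist_force: [-0.1, -0.4, -0.1]
opening: 0.652
grasp_force: 0.0
```

```bash
cat > lev.py <<'E'
from fit import *
import sys
y=np.radians(-6.5); ex=np.array([np.cos(y),np.sin(y)]);ey=np.array([-ex[1],ex[0]])
def look(c,n):
    im,W=cloud(c); save(n,im); P=W.reshape(-1,3); C=im.reshape(-1,3).astype(int)
    L=(P[:,:2]-[.572,-.276])@np.c_[ex,ey]*1000
    s=(C[:,0]>120)&(C[:,1]<75)&(C[:,2]<85)&(P[:,2]>.05)&(P[:,2]<.1)&(P[:,0]>.4)&(P[:,0]<.6)&(P[:,1]>-.42)&(P[:,1]<-.2)
    k=P[s]; 
    if len(k)>5: (cx,cy),r=cv2.minEnclosingCircle((k[:,:2]*1000).astype(np.float32)); print(c,'knob',len(k),round(cx,1),round(cy,1),'r',round(r,1),'z',k[:,2].min().round(3),k[:,2].max().round(3),'med',np.median(k,0).round(4))
    return im,W,L
E
python3 - <<'E'
from lev import *
im,W,L=look('wrist','w3')
for r in ctrl.outline_of('wrist','cork_block')[:3]:
    print(r['score'],np.round(r['position']),im[r['region']].mean(0).round()); blk(im,W,r['region'])
for t in ['hub','lever','knob']:
    for r in ctrl.outline_of('wrist',t)[:2]: print(t,r['score'],np.round(r['position']))
look('side','sd3'); print(tool().round(3),ctrl.get_obs()['time_s'])
E
```

```text
wrist knob 301 458.1 -352.7 r 9.4 z 0.073 0.097 med [ 0.4588 -0.3477  0.0902]
0.9 [242. 106.] [237. 228. 118.]
block [ 367.7 -133.1] [61.3 34. ] 26.0 [[333.0, -131.0], [348.0, -162.0], [403.0, -135.0], [388.0, -104.0]]
0.88 [280. 272.] [221. 209. 108.]
block [ 371.9 -340.7] [61.1 33.6] 44.8 [[338.0, -350.0], [362.0, -374.0], [405.0, -331.0], [382.0, -307.0]]
0.61 [312. 172.] [172. 135. 101.]
block [ 431.4 -217.1] [61.7 33.5] 84.5 [[412.0, -246.0], [445.0, -249.0], [451.0, -188.0], [418.0, -185.0]]
hub 0.84 [439. 200.]
lever 0.61 [407. 264.]
knob 0.89 [411. 264.]
side knob 150 458.5 -349.8 r 11.5 z 0.051 0.097 med [ 0.4566 -0.3476  0.0734]
[[ 0.108  0.994 -0.003  0.431]
 [ 0.994 -0.108  0.002 -0.215]
 [ 0.002 -0.003 -1.     0.181]
 [ 0.     0.     0.     1.   ]] 16.125
```

View pics/w3.png

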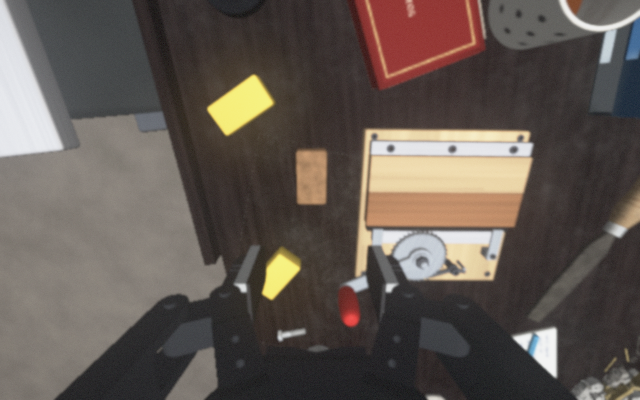

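The wrist view shows the cork block lying flat at (312,176), clear of the jig, and the slats flush. The ratchet hub is at about (422,263) and the red handle at (349,305).

```bash
python3 - <<'E'
from lev import *
from scipy.optimize import least_squares
W=np.load('w1.npy'); print('w1',[W[v,u].round(4).tolist() for u,v in [(350,76),(349,74),(352,78)]])
im,W,L=look('wrist','w4')
print('w3',[W[v,u].round(4).tolist() for u,v in [(422,263),(421,262),(423,264)]])
# wheel: high grey points
P=W.reshape(-1,3);C=im.reshape(-1,3).astype(int)
s=(P[:,2]>.037)&(P[:,2]<.06)&(L[:,1]<-22)&(L[:,1]>-95)&(abs(L[:,0])<90)&(abs(C[:,0]-C[:,2])<40)
print(np.histogram(P[s,2],bins=12)); 
# bar direction: points 37-45mm, in front of board (L.x<-70)
b=(P[:,2]>.034)&(P[:,2]<.046)&(L[:,0]<-60)&(L[:,0]>-125)&(L[:,1]<-20)&(abs(C[:,0]-C[:,2])<40)
q=P[b,:2]; m=q.mean(0); u=np.linalg.svd(q-m)[2][0]; print('bar',b.sum(),m.round(4),u.round(3))
g=cv2.cvtColor(im,cv2.COLOR_RGB2GRAY)[225:300,380:465]; c=cv2.HoughCircles(g,cv2.HOUGH_GRADIENT,1,50,param1=100,param2=15,minRadius=20,maxRadius=35); print(c+np.array([380,225,0]) if c is not None else None)
E
```

```text
w1 [[0.5468, -0.3228, 0.0576], [0.5491, -0.321, 0.0546], [0.5454, -0.3263, 0.0556]]
wrist knob 293 458.7 -352.9 r 9.5 z 0.075 0.097 med [ 0.4591 -0.3484  0.0909]
w3 [[0.5393, -0.3152, 0.0445], [0.5382, -0.3139, 0.0444], [0.5404, -0.3166, 0.0445]]
(array([1121,  305,   33,  123,  340,   77,   12,   18,   43,   24,   19,
         27]), array([0.03700653, 0.03863944, 0.04027235, 0.04190527, 0.04353818,
       0.0451711 , 0.04680401, 0.04843693, 0.05006984, 0.05170275,
       0.05333567, 0.05496858, 0.0566015 ]))
bar 261 [ 0.4745 -0.338 ] [-0.561 -0.828]
[[[430.5        264.5         26.60000038]]]
```

Call:
{"method": "apply_moves", "body": {"moves": [{"jaw":0.65,"offset":[-45,14,0],"rot":[0,0,0]},{"jaw":0.65,"offset":[-45,14,0],"rot":[0,0,0]},{"jaw":0.65,"offset":[-44,15,0],"rot":[0,0,0]},{"jaw":0.65,"offset":[0,0,0],"rot":[0,0,10.7]},{"jaw":0.65,"offset":[0,0,0],"rot":[0,0,10.7]}]}}

```text
time_s: 16.8
eef_pos: [0.4593, -0.3542, 0.1808]
eef_rot: [-0.002, 0.857, 0.515, -0.0]
wrist_force: [-0.5, -0.3, -0.6]
opening: 0.652
grasp_force: 0.0
```

Call:
{"method": "apply_moves", "body": {"moves": [{"jaw":0.65,"offset":[0,0,0],"rot":[0,0,10.7]},{"jaw":0.65,"offset":[0,0,0],"rot":[0,0,10.7]},{"jaw":0.65,"offset":[0,0,0],"rot":[0,0,10.7]},{"jaw":0.65,"offset":[0,0,0],"rot":[0,0,10.7]},{"jaw":0.65,"offset":[0,0,0],"rot":[0,0,0]}]}}

```text
time_s: 17.42
eef_pos: [0.4595, -0.3536, 0.1814]
eef_rot: [-0.001, 0.985, 0.171, -0.001]
wrist_force: [-0.2, 0.8, 0.1]
opening: 0.651
grasp_force: 0.0
```

```bash
python3 - <<'E'
from lev import *
im,W,L=look('wrist','w5')
P=W.reshape(-1,3);C=im.reshape(-1,3).astype(int)
s=(C[:,0]>120)&(C[:,1]<75)&(C[:,2]<85)&(P[:,0]>.4)&(P[:,0]<.6)&(P[:,2]>.088)&(P[:,2]<.1); print('top',s.sum(),P[s].mean(0).round(4),P[s].min(0).round(4),P[s].max(0).round(4))
s=(P[:,2]>.048)&(P[:,2]<.062)&(P[:,0]>.52)&(P[:,0]<.575)&(P[:,1]>-.35)&(P[:,1]<-.3); print('hub',s.sum(),np.median(P[s],0).round(4),P[s].min(0).round(4),P[s].max(0).round(4))
T=tool();print(T.round(3),ctrl.get_obs()['q'].round(2),ctrl.get_obs()['time_s'])
E
```

```text
wrist knob 346 458.8 -354.2 r 10.0 z 0.069 0.096 med [ 0.4639 -0.3524  0.0904]
top 227 [ 0.46   -0.3539  0.0922] [ 0.4489 -0.364   0.0881] [ 0.4675 -0.3448  0.0962]
hub 194 [ 0.5474 -0.3236  0.0521] [ 0.5407 -0.3307  0.0499] [ 0.5539 -0.3166  0.0569]
[[ 0.941  0.339 -0.001  0.46 ]
 [ 0.339 -0.941  0.001 -0.354]
 [-0.001 -0.002 -1.     0.182]
 [ 0.     0.     0.     1.   ]] [-0.86  0.24  1.64  0.    1.26  0.36] 17.475
```

View pics/w5.png

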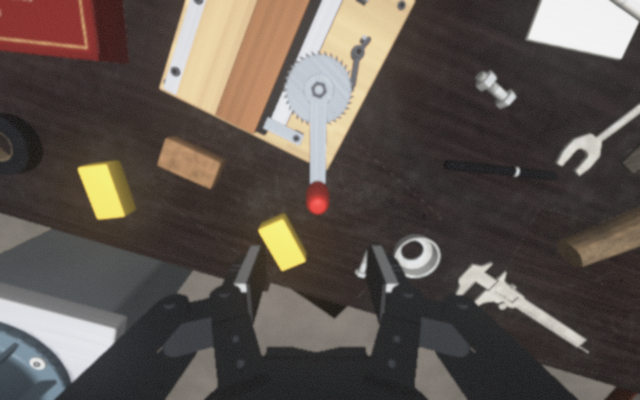

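The wrist view shows the red handle at (318,197), centred between the fingers, and the hub at (318,89), so the lever lies along tool x. Going down to grip.

Call:
{"method": "apply_moves", "body": {"moves": [{"jaw":0.65,"offset":[-1,0,40],"rot":[0,0,0]},{"jaw":0.65,"offset":[0,0,40],"rot":[0,0,0]},{"jaw":0.65,"offset":[0,0,30],"rot":[0,0,0]},{"jaw":0.65,"offset":[0,0,17],"rot":[0,0,0]},{"jaw":0.65,"offset":[0,0,0],"rot":[0,0,0]}]}}

```text
time_s: 18.1
eef_pos: [0.4584, -0.3536, 0.0544]
eef_rot: [-0.001, 0.985, 0.171, -0.001]
wrist_force: [-0.1, -0.2, 0.5]
opening: 0.653
grasp_force: 0.0
```

Call:
{"method": "apply_moves", "body": {"moves": [{"jaw":0.3,"offset":[0,0,0],"rot":[0,0,0]},{"jaw":0.05,"offset":[0,0,0],"rot":[0,0,0]},{"jaw":0.05,"offset":[0,0,0],"rot":[0,0,0]},{"jaw":0.05,"offset":[0,0,0],"rot":[0,0,0]},{"jaw":0.05,"offset":[0,0,0],"rot":[0,0,0]}]}}

```text
time_s: 18.73
eef_pos: [0.4597, -0.3551, 0.0575]
eef_rot: [0.001, 0.985, 0.17, 0.001]
wrist_force: [-1.1, 1.3, 6.4]
opening: 0.241
grasp_force: 58.8
```

```bash
python3 - <<'E'
from h import *
o=ctrl.get_obs(); print(tool().round(4),o['wrist_force'],o['opening'],o['time_s'])
E
```

```text
[[ 9.419e-01  3.359e-01  1.600e-03  4.597e-01]
 [ 3.359e-01 -9.419e-01 -1.800e-03 -3.551e-01]
 [ 9.000e-04  2.200e-03 -1.000e+00  5.750e-02]
 [ 0.000e+00  0.000e+00  0.000e+00  1.000e+00]] [-1.11804013  1.32496839  6.39980536] 0.24123093048260857 18.725
```

Call:
{"method": "apply_moves", "body": {"moves": [{"jaw":0.05,"offset":[0.06,-3.32,0],"rot":[0,0,2]},{"jaw":0.05,"offset":[0.06,-3.32,0],"rot":[0,0,2]},{"jaw":0.05,"offset":[0.06,-3.32,0],"rot":[0,0,2]},{"jaw":0.05,"offset":[0.06,-3.32,0],"rot":[0,0,2]},{"jaw":0.05,"offset":[0.06,-3.32,0],"rot":[0,0,2]}]}}

```text
time_s: 19.35
eef_pos: [0.4557, -0.3392, 0.0574]
eef_rot: [0.001, 0.997, 0.083, 0.001]
wrist_force: [0.9, -0.6, 8.6]
opening: 0.244
grasp_force: 59.4
```

```bash
cat > ang.py <<'E'
from h import *
o=ctrl.get_obs(); T=tool(); p=T[:2,3]*1000-[547.4,-323.6]; t=T[:2,1]
print('ang',round(np.degrees(np.arctan2(p[1],p[0]))%360,2),'R',np.hypot(*p).round(1),'yaw x',np.degrees(np.arctan2(T[1,0],T[0,0])).round(2),'f tool',(T[:3,:3].T@o['wrist_force']).round(1),o['opening'].round(3),o['time_s'])
E
python3 ang.py
```

```text
Traceback (most recent call last):
  File "ang.py", line 3, in <module>
    print('ang',round(np.degrees(np.arctan2(p[1],p[0]))%360,2),'R',np.hypot(*p).round(1),'yaw x',np.degrees(np.arctan2(T[1,0],T[0,0])).round(2),'f tool',(T[:3,:3].T@o['wrist_force']).round(1),o['opening'].round(3),o['time_s'])
                                                                                                                                                                                                ^^^^^^^^^^^^^^^^^^
AttributeError: 'float' object has no attribute 'round'
```

Call:
{"method": "apply_moves", "body": {"moves": [{"jaw":0.05,"offset":[0.06,-3.32,0],"rot":[0,0,2]},{"jaw":0.05,"offset":[0.06,-3.32,0],"rot":[0,0,2]},{"jaw":0.05,"offset":[0.06,-3.32,0],"rot":[0,0,2]},{"jaw":0.05,"offset":[0.06,-3.32,0],"rot":[0,0,2]},{"jaw":0.05,"offset":[0.06,-3.32,0],"rot":[0,0,2]}]}}

```text
time_s: 19.98
eef_pos: [0.4546, -0.3228, 0.0574]
eef_rot: [0.001, 1.0, -0.005, 0.001]
wrist_force: [0.7, -1.6, 7.9]
opening: 0.237
grasp_force: 59.4
```

```bash
sed -i "s/o\['opening'\].round(3)/o['opening']/" ang.py; python3 ang.py
```

```text
ang 179.5 R 92.9 yaw x -0.54 f tool [ 0.7  1.6 -7.9] 0.2373027264827647 19.975
```

Call:
{"method": "apply_moves", "body": {"moves": [{"jaw":0.05,"offset":[0.06,-3.32,0],"rot":[0,0,2]},{"jaw":0.05,"offset":[0.06,-3.32,0],"rot":[0,0,2]},{"jaw":0.05,"offset":[0.06,-3.32,0],"rot":[0,0,2]},{"jaw":0.05,"offset":[0.06,-3.32,0],"rot":[0,0,2]},{"jaw":0.05,"offset":[0.06,-3.32,0],"rot":[0,0,2]}]}}

```text
time_s: 20.6
eef_pos: [0.4563, -0.3065, 0.0574]
eef_rot: [0.001, 0.996, -0.092, 0.002]
wrist_force: [0.8, -3.4, 7.0]
opening: 0.24
grasp_force: 59.5
```

```bash
python3 ang.py; python3 - <<'E'
from lev import *
im,W,L=look('side','sd6')
E
```

```text
ang 169.39 R 92.7 yaw x -10.55 f tool [ 1.4  3.2 -7. ] 0.23950756026668174 20.6
side knob 39 448.3 -294.2 r 11.5 z 0.05 0.099 med [ 0.4452 -0.2996  0.0705]
```

Call:
{"method": "apply_moves", "body": {"moves": [{"jaw":0.05,"offset":[0.01,-1.66,0],"rot":[0,0,1]},{"jaw":0.05,"offset":[0.01,-1.66,0],"rot":[0,0,1]},{"jaw":0.05,"offset":[0.01,-1.66,0],"rot":[0,0,1]},{"jaw":0.05,"offset":[0.01,-1.66,0],"rot":[0,0,1]},{"jaw":0.05,"offset":[0,0,0],"rot":[0,0,0]}]}}

```text
time_s: 21.28
eef_pos: [0.4577, -0.3008, 0.0574]
eef_rot: [0.002, 0.992, -0.126, 0.002]
wrist_force: [-0.1, -4.2, 6.9]
opening: 0.237
grasp_force: 59.5
```

```bash
python3 ang.py
```

```text
ang 165.74 R 92.6 yaw x -14.47 f tool [ 1.   4.1 -6.8] 0.2366473851184422 21.275
```

Call:
{"method": "apply_moves", "body": {"moves": [{"jaw":0.05,"offset":[0.01,-1.66,0],"rot":[0,0,1]},{"jaw":0.05,"offset":[0.01,-1.66,0],"rot":[0,0,1]},{"jaw":0.05,"offset":[0.01,-1.66,0],"rot":[0,0,1]},{"jaw":0.05,"offset":[0,0,0],"rot":[0,0,0]},{"jaw":0.05,"offset":[0,0,0],"rot":[0,0,0]}]}}

```text
time_s: 21.9
eef_pos: [0.459, -0.2962, 0.0574]
eef_rot: [0.002, 0.988, -0.152, 0.002]
wrist_force: [0.5, -5.6, 6.3]
opening: 0.238
grasp_force: 59.4
```

```bash
python3 ang.py
```

```text
ang 162.75 R 92.5 yaw x -17.46 f tool [ 2.2  5.2 -6.3] 0.23845244716053005 21.9
```

Call:
{"method": "apply_moves", "body": {"moves": [{"jaw":0.05,"offset":[0.01,-1.66,0],"rot":[0,0,1]},{"jaw":0.05,"offset":[0.01,-1.66,0],"rot":[0,0,1]},{"jaw":0.05,"offset":[0,0,0],"rot":[0,0,0]},{"jaw":0.05,"offset":[0,0,0],"rot":[0,0,0]},{"jaw":0.05,"offset":[0,0,0],"rot":[0,0,0]}]}}

```text
time_s: 22.52
eef_pos: [0.4604, -0.2919, 0.0574]
eef_rot: [0.001, 0.986, -0.169, 0.002]
wrist_force: [2.2, -1.4, 7.2]
opening: 0.241
grasp_force: 59.5
```

```bash
python3 ang.py
```

```text
ang 159.99 R 92.6 yaw x -19.51 f tool [ 2.5  0.6 -7.2] 0.2412493534370683 22.525
```

Call:
{"method": "apply_moves", "body": {"moves": [{"jaw":0.05,"offset":[0.01,-1.66,0],"rot":[0,0,1]},{"jaw":0.05,"offset":[0,0,0],"rot":[0,0,0]},{"jaw":0.05,"offset":[0,0,0],"rot":[0,0,0]},{"jaw":0.05,"offset":[0,0,0],"rot":[0,0,0]},{"jaw":0.05,"offset":[0,0,0],"rot":[0,0,0]}]}}

```text
time_s: 23.15
eef_pos: [0.4609, -0.2909, 0.0574]
eef_rot: [0.001, 0.984, -0.178, 0.002]
wrist_force: [1.1, -2.9, 7.3]
opening: 0.237
grasp_force: 59.5
```

```bash
python3 ang.py
```

```text
ang 159.3 R 92.5 yaw x -20.49 f tool [ 2.   2.4 -7.3] 0.23671710333218166 23.15
```

Call:
{"method": "apply_moves", "body": {"moves": [{"jaw":0.05,"offset":[0.01,-1.66,0],"rot":[0,0,1]},{"jaw":0.05,"offset":[0,0,0],"rot":[0,0,0]},{"jaw":0.05,"offset":[0,0,0],"rot":[0,0,0]},{"jaw":0.05,"offset":[0,0,0],"rot":[0,0,0]},{"jaw":0.05,"offset":[0,0,0],"rot":[0,0,0]}]}}

```text
time_s: 23.78
eef_pos: [0.4613, -0.2898, 0.0574]
eef_rot: [0.002, 0.982, -0.186, 0.002]
wrist_force: [1.4, -4.7, 6.0]
opening: 0.242
grasp_force: 59.4
```

```bash
python3 ang.py
```

```text
ang 158.54 R 92.5 yaw x -21.47 f tool [ 3.   3.9 -6. ] 0.24174877143990756 23.775
```

```bash
python3 - <<'E'
from lev import *
im,W,L=look('wrist','w6'); T=tool(); save('w6c',im[0:260,200:460],2); np.save('w6.npy',W)
P=W.reshape(-1,3)
h=np.array([.5474,-.3236])
for nm,h in (('hubA',np.array([.5474,-.3236])),):
    r=P[:,:2]-h; rho=np.hypot(*r.T); s=(abs(P[:,2]-.041)<.005)&(rho>.035)&(rho<.08); a=np.degrees(np.arctan2(r[:,1],r[:,0]))%360; s&=(a>140)&(a<215)
    q=P[s,:2]; m=np.median(q,0); u=np.linalg.svd(q-m,full_matrices=False)[2][0]; print(s.sum(),np.percentile(a[s],[2,50,98]).round(1),'dir',np.degrees(np.arctan2(u[1],u[0]))%180,'rho',rho[s].min(),rho[s].max())
s=(P[:,2]>.048)&(P[:,2]<.062)&(P[:,0]>.52)&(P[:,0]<.575)&(P[:,1]>-.35)&(P[:,1]<-.3); print('hub',s.sum(),np.median(P[s],0).round(4))
E
```

```text
wrist knob 1650 461.5 -288.8 r 10.0 z 0.053 0.097 med [ 0.4675 -0.2907  0.0879]
2181 [148.  158.5 173. ] dir 156.29268629629644 rho 0.0350234519210046 0.07998219719989592
hub 672 [ 0.5474 -0.3236  0.0522]
```

View pics/w6c.png

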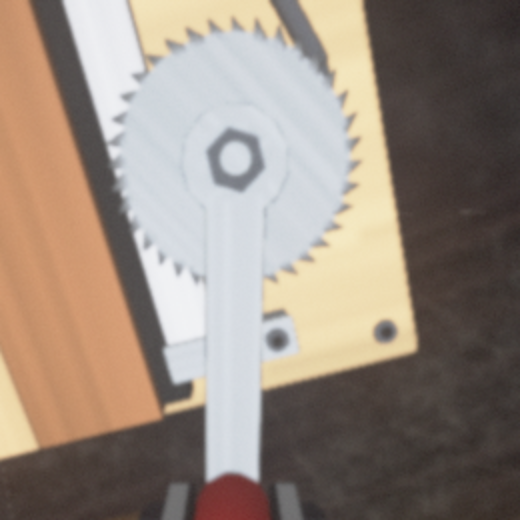

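The crop shows the bar running straight from the hub at (235,160) to the gripped red handle at (232,480). I'll compare the bar's bearing before and after with the same ray-plane method.

```bash
python3 - <<'E'
from h import *
p=ctrl.camera_params('wrist'); K=np.array(p['K']); M=np.array(p['mount'])
T5=np.eye(4); a=np.arctan2(.339,.941); T5[:3,:3]=[[np.cos(a),np.sin(a),-.001],[np.sin(a),-np.cos(a),.001],[-.001,-.002,-1]]; T5[:3,3]=[.4597,-.3537,.1815]
def g(u,v,T,z=.043):
    C=T@M; d=C[:3,:3]@np.array([(u-K[0,2])/K[0,0],(v-K[1,2])/K[1,1],1]); o=C[:3,3]; return (o+d*(z-o[2])/d[2])[:2]
h=np.array([.5474,-.3236])
for n,T,rows,hp in(('w5',T5,range(165,183,2),(318.5,89.5)),('w6',tool(),range(200,234,4),(317.8,79.5))):
    im=cv2.imread('pics/'+n+'.png').astype(int).sum(2); out=[]
    hh=g(*hp,T,.057)
    for v in rows:
        c=np.where(im[v,285:350]>380)[0]+285
        q=g((c[0]+c[-1])/2,v,T); w=np.hypot(*(g(c[0],v,T)-g(c[-1]+1,v,T)))*1000
        out.append([np.degrees(np.arctan2(*(q-x)[::-1]))%360 for x in (h,hh)]+[w])
    print(n,'hub px->',hh.round(4),np.median(out,0).round(2),np.std(out,0).round(2))
E
python3 ang.py
```

```text
w5 hub px-> [ 0.5471 -0.3237] [199.32 199.36  16.31] [0.55 0.55 1.38]
w6 hub px-> [ 0.5472 -0.3238] [158.1  157.91  16.42] [1.59 1.61 3.88]
ang 158.54 R 92.5 yaw x -21.47 f tool [ 1.9  4.6 -6.5] 0.23499815848967215 23.825
```

```bash
python3 -c "
from bench import ctrl
print(ctrl.hand_in())"
```

```text
the job is handed in; nothing more can be done
None
```

The job is handed in: the slats measure flush along the whole seam, the cork block lies flat on the bench clear of the jig, and the lever has turned about 41° clockwise, which is four clicks. The red handle is still gripped, and the tape roll, bolt and marker were left untouched.

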